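# Clear the job card and seat the edger's grinding tray

## Task

A job card is lying in the way of the lens edger's grinding tray. First slide the card flat along the bench to either side, without lifting it, until it lies completely clear of the path of the tray and its wide front plate; then slide the tray into its bay under the machine until it is fully home, its front plate up against both guide posts, and let go. Leave the other things on the bench where they are.

Things in the scene. Friction and masses are not known exactly. Their poses are not given: they have to be found in the camera images.
- machine: Lens edging machine, fixed on the bench: black base 260 deep (x) x 320 wide (y) x 70 mm high; on it a cream housing to 250 high (a steel spout to 300) with brass grinding wheels. Origin: centre of its underside. x points into the machine, the way the tray goes in; y left when facing that way; z up. Front face of the base at x = -130, the tray bay in its middle.
- mouth (a point): Middle of the bay's mouth at bench level: x = -130 mm, y = 0 in the machine's frame. Mouth 116 wide, 48 high, floor is the bench, straight side walls; back wall at x = -20. Two black guides 42 high, open above, stand out from the mouth: inner faces at y = +-58 from x = -130 to -160, then flaring to y = +-66 at x = -200. Ahead of them is open bench.
- post_l (a point): Top of the post that ends the left guide, in the middle of its front face: machine frame x = -200, y = 72.5, z = 42 mm. The post spans y = 66.5 to 78.5.
- post_r (a point): The same for the right guide: machine frame x = -200, y = -72.5, z = 42 mm.
- tray: Grinding tray, bare aluminium, 0.25 to 0.5 kg, on the bench ahead of the bay, within 40 mm and 0.25 rad of its line. Origin: centre of the pan's underside. Pan x = -80 to 80 (x = 80 end goes in first), 108 wide, 28 high, walls 4. Front plate x = -86 to -80, 148 wide, z = 4 to 42. Fully home the plate meets both guide posts: origin at x = -120, y = 0 (4 play each side) in the machine's frame, axes parallel.
- fin (a point): Grip point on the tray's pull fin, at x = -116, y = 0, z = 35 mm in the tray's frame. The fin is an upright plate standing out from the middle of the front plate: x = -138 to -86, 12 thick (y = -6 to 6), z = 8 to 55, free on both sides, to pinch from above. Pushed by it, the tray slides on the bench with a few newtons.
- card: Stiff flat job card, brown board, 110 (x) x 75 (y) x 4 mm, 0.08 kg, flat on the bench between tray and guides, in the tray's path. Origin: centre of its underside. Too thin to grip well; glossy underneath (friction about 0.3), so closed fingertips pressed on its top with 5 to 15 N drag it. The bench here (machine frame x = -210 to -350) is free to 195 either side of the bay's centre line.
- corner0 (a point): A corner of the card's top face, at x = 55, y = 37.5 in the card's frame. (Lengths in mm.)
- corner1 (a point): A corner of the card's top face, at x = 55, y = -37.5 in the card's frame. (Lengths in mm.)
- corner2 (a point): A corner of the card's top face, at x = -55, y = -37.5 in the card's frame. (Lengths in mm.)
- corner3 (a point): A corner of the card's top face, at x = -55, y = 37.5 in the card's frame. (Lengths in mm.)
- glasses: Bystander: black spectacles standing open on their rims, 130 x 135 x 45 (mm). Origin: centre of the underside.
- cup: Bystander: open blue plastic cup, 76 across, 85 high (mm). Origin: centre of the underside.
- jar: Bystander: small clear jar with steel lid, standing beside the guides, 48 across, 65 high (mm). Origin: centre of the underside.
- screwdriver: Bystander: screwdriver lying on the bench, about 200 (mm). Origin: centre of the underside.
- lenscase: Bystander: open grey plastic lens box 110 x 80 x 30 (mm). Origin: centre of the underside.
- lensbox: Bystander: white paper carton 70 x 100 x 50 (mm). Origin: centre of the underside.
Things that resemble listed ones, but are neither listed nor needed, are in the scene too. Of the things that look like the card, the middle-sized one is meant. Several things have the shape of the tray; the one meant has the colours described above.

How it is judged:
By the outcome, as a careful person would: the job done as asked, in the order asked, and still so for the second after the job is handed in, with the robot touching nothing.
It also fails if it takes over 58 s, if anything falls off the work surface, if the arm or the gripper's body presses on something with over 40 N, if the wrist force passes 120 N, or if a joint passes its speed limit or range.

## Robot

A 6-joint arm with a two-finger parallel gripper is mounted at the origin on the work surface. World frame = base frame: x ahead of the robot, y to its left, z up, the work surface at z = 0. Lengths are in m, angles in rad, forces in N, time in s.
With the tool pointing down it reaches from about 0.3 to 0.875 m from the base axis. Payload 6.4 kg.
Tool frame: the origin (TCP) lies midway between the tips of the shut fingers; the grasp point (between the pads) lies 19 mm behind it (ctrl.pinch_z is the distance from the TCP to the grasp point, in m); z points along the fingers, y is the line along which they close (so a half turn about z gives the same grasp; the last joint's range is limited). The gripper opens to 85 mm and grips with 20 to 120 N. Pads are 22 mm wide; open, the fingers measure 114 mm over their backs; the gripper's body (76 mm by 85 mm) begins 54 mm behind the grasp point. The pads swing forward as they close: fully open they stand 13 mm farther back than shut.
Start: joints at [0.985, 0.181, 1.607, -0, 1.354, -0.206], TCP at [0.213, 0.534, 0.231] pointing down, gripper open.
Joint ranges: [-2.99, 2.99], [-0.89, 2.07], [0.3, 2.58], [-1.14, 4.28], [0, 2.63], [-3.12, 3.12]. Speed limits (rad/s): [2.57, 2.57, 3.01, 3.14, 3.14, 3.14].

## Interface

Orientations are given as a unit quaternion [w, x, y, z].
In Python, from bench import ctrl gives the robot as it stands.
- The arm moves only by the tool apply_moves, never from a script. Its argument "moves" is a list of rows, each an object with "jaw": the opening, from 0 (shut) to 1 (fully open); "offset": the shift along the tool's x, y, z in mm, a list of three; "rot": the turn, a rotation vector about the tool's x, y, z in degrees, a list of three. In form: [{"jaw": jaw, "offset": [dx, dy, dz], "rot": [ax, ay, az]}, ...]. A call has exactly 5 rows; each row shifts and turns the commanded pose from where the row before left it, along the tool's axes as they then stand; what a row does not reach is not made up. A row lasts 1/8 s, in which the tool goes at most 62.5 mm and 10.7 degrees, less where a joint would pass 70% of its speed; a pose out of reach is approached as far as the arm can. A call is refused whole if a number of a shift passes 62.5 or a number of a turn 10.7, either way. A call with a gripper value outside its range is refused whole. The fingers move at their own pace and stop on an object; the grip force is fixed at half the most. Time passes only in rows, so rows that do not move let the fingers close, or fill a call up. It gives the time, the measured TCP pose, the force, the opening and the grip force at its end, in the units of the state.
- ctrl.get_obs(): the state, without advancing time (a new reading comes with each control period).
- ctrl.camera(name): name is "side" or "top"; returns (picture, depth): 384x512x3 uint8, red, green, blue; 384x512 float32, m along the optical axis (not along the pixel's ray), 0 where there is no reading.
- ctrl.camera_params(name): a dict with "K" (3x3 intrinsics, pixels), "dist" ([k1, k2, p1, p2, k3] as OpenCV has them; the pictures are not rectified), "cam_to_world" (4x4, takes a point from camera to world coordinates). Camera axes: x right, y down, z forward; pixel columns grow to the right and rows downward; lengths in m; the calibration is good to about 2 mm. A picture is of the moment at which its call begins. camera_params takes no time and is no camera call.
- ctrl.hand_in(): hands the job in; it is judged then, once.
Trained networks look in the newest picture that a camera, given by its name, has taken for a name from the list of things; names that differ only in an ending like _2 or _b are one class to them, and where a whole thing is asked for, a point or a joint stands for the part that bears it (a point fixed in the world has none). Each returns a list of dicts, best first, with "score" (0 to 1); they miss things now and then, are a little off and sometimes report something else, mostly with a low value. They report only what shows in the picture. A call takes as long as a camera call. They do not tell look-alikes from the thing itself.
- ctrl.outline_of(camera, target): "region" (384x512 bool, what is visible of it) and "position" ([column, row] in pixels, amid what is visible of it).
The state is a dict: "time_s": time; "q": joint angles; "dq": joint speeds; "joint_efforts": joint torques, N m; "eef_pos": TCP position; "eef_rot": TCP orientation; "wrist_force": force on the tool from outside, world axes, zero at the start; "torque": the same for the moment, N m; "opening": opening from 0.0 (shut) to 1.0 (fully open); "grasp_force": force on a finger pad.
Only numpy, scipy, OpenCV 4.12 (cv2) and the standard library are available. Lean on these libraries where they do the work, as an engineer would, in place of code of your own. Each camera call takes 0.05 s, during which the arm holds its last target. There are 200 camera calls.

## Working session

There is one attempt and no reset: what is moved stays moved. The work goes in short steps, Python scripts to look and compute and a tool call to move; the robot and the scene stay as the last step left them, time stands still between calls to the robot, and variables do not carry over. Pictures are saved under pics/ and viewed, at most 10 in all, crops included, and the job is handed in when it is done.

Besides the shell and the picture viewer there is one more tool, called after "Call:" as name(argument=value, ...) on one line, values as JSON. apply_moves: Moves the arm, as the interface text tells. Its arguments: {"type":"object","properties":{"moves":{"type":"array"}},"required":["moves"]}

```bash
ls; mkdir -p pics; cat > h.py <<'E'
import numpy as np, cv2
from bench import ctrl
def world(cam,px,depth):
    P=ctrl.camera_params(cam);K=np.array(P["K"],float);d=np.array(P["dist"],float);T=np.array(P["cam_to_world"])
    px=np.atleast_2d(np.array(px,float))
    n=cv2.undistortPoints(px[:,None],K,d)[:,0]
    z=np.array([depth[int(round(v)),int(round(u))] for u,v in px])
    return (np.c_[n*z[:,None],z,np.ones(len(z))]@T.T)[:,:3]
def onplane(cam,px,h):
    P=ctrl.camera_params(cam);K=np.array(P["K"],float);d=np.array(P["dist"],float);T=np.array(P["cam_to_world"])
    px=np.atleast_2d(np.array(px,float))
    n=cv2.undistortPoints(px[:,None],K,d)[:,0]
    r=np.c_[n,np.ones(len(n))]@T[:3,:3].T;o=T[:3,3]
    return o+r*((h-o[2])/r[:,2])[:,None]
def proj(cam,pts):
    P=ctrl.camera_params(cam);K=np.array(P["K"],float);d=np.array(P["dist"],float);T=np.linalg.inv(np.array(P["cam_to_world"]))
    return cv2.projectPoints(np.atleast_2d(np.array(pts,float)),cv2.Rodrigues(T[:3,:3])[0],T[:3,3],K,d)[0][:,0]
E
python3 - <<'E'
from h import *
for c in("top","side"):
    im,d=ctrl.camera(c);cv2.imwrite(f"pics/{c}0.png",im[:,:,::-1])
    for t in("card","tray","fin","post_l","post_r","mouth","machine","corner0"):
        for r in ctrl.outline_of(c,t)[:5]:
            p=r["position"];dd=d[int(p[1]),int(p[0])]
            print(c,t,round(r["score"],2),np.round(p),r["region"].sum(),np.round(world(c,p,d)[0],3) if dd>0 else None)
o=ctrl.get_obs();print(o)
E
```

```text
pics
top card 0.87 [218. 185.] 887 [0.568 0.094 0.006]
top card 0.84 [230. 248.] 434 [ 0.373  0.057 -0.   ]
top card 0.61 [187. 261.] 312 [0.335 0.185 0.027]
top card 0.58 [320. 276.] 1689 [ 0.283 -0.219  0.005]
top card 0.2 [279. 195.] 2067 [ 0.534 -0.096  0.005]
top tray 0.8 [348. 113.] 2151 [ 0.798 -0.326  0.001]
top tray 0.77 [278. 196.] 2067 [ 0.531 -0.093  0.003]
top fin 0.74 [259. 126.] 181 [ 0.756 -0.038 -0.002]
top fin 0.72 [278. 196.] 2095 [ 0.532 -0.092  0.003]
top fin 0.56 [346. 112.] 2141 [ 0.801 -0.319  0.004]
top fin 0.31 [113. 180.] 13185 [0.556 0.347 0.224]
top post_l 0.97 [111. 181.] 13164 [0.554 0.351 0.223]
top post_r 0.97 [111. 181.] 13164 [0.554 0.351 0.223]
top mouth 0.93 [111. 179.] 13337 [0.558 0.352 0.225]
top machine 0.8 [113. 180.] 13105 [0.558 0.346 0.224]
top corner0 0.83 [214. 187.] 898 [0.563 0.105 0.002]
top corner0 0.81 [235. 246.] 433 [0.378 0.043 0.005]
top corner0 0.69 [318. 276.] 1768 [ 0.284 -0.212  0.006]
side card 0.93 [234. 184.] 432 [0.573 0.106 0.006]
side card 0.71 [214. 282.] 2552 [ 0.281 -0.227  0.008]
side card 0.63 [186. 214.] 299 [0.3
[... 759 characters left out ...]
.507 0.277 0.157]
{'time_s': 0.9, 'q': array([ 9.84738154e-01,  1.80780730e-01,  1.60700609e+00, -2.32790358e-05,
        1.35383091e+00, -2.06275106e-01]), 'dq': array([0.0003637 , 0.00155214, 0.00048977, 0.00016682, 0.00076026,
       0.00126804]), 'joint_efforts': array([-3.59317728e-04, -4.44830668e+01, -3.51688707e+01, -1.09217358e-04,
        9.34533746e-04,  2.38313510e-05]), 'eef_pos': array([0.21314153, 0.53403864, 0.23129635]), 'eef_rot': array([ 5.64779421e-06,  1.88749918e-01,  9.82025187e-01, -1.59535842e-05]), 'wrist_force': array([ 0.00934684, -0.18136469, -0.12575735]), 'torque': array([ 0.04622033, -0.03801279, -0.0175439 ]), 'grasp_force': 0.0, 'opening': 0.999359556811299}
```

```bash
python3 - <<'E'
import cv2
a=cv2.imread("pics/top0.png");b=cv2.imread("pics/side0.png")
cv2.imwrite("pics/topA.png",cv2.resize(a[120:300,90:360],None,fx=2.9,fy=2.9,interpolation=2))
E
```

```text
(no output)
```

View pics/top0.png

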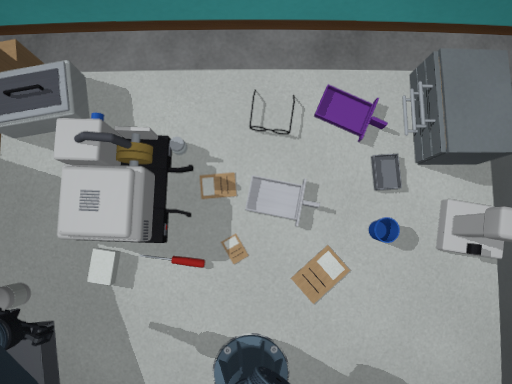

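View pics/topA.png

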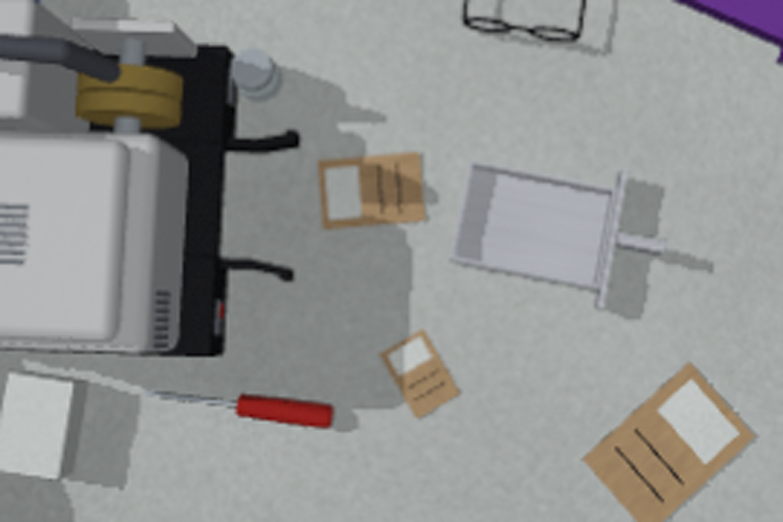

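View pics/side0.png

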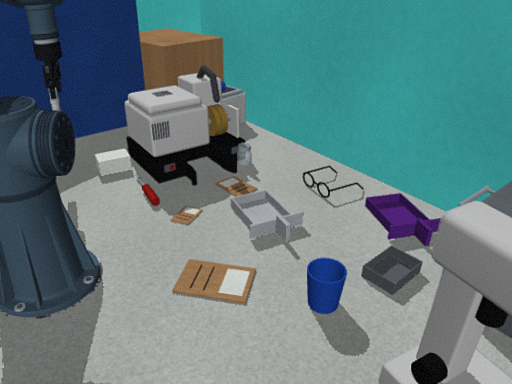

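```bash
python3 - <<'E'
from h import *
f=lambda P,h:onplane("top",np.array(P)/2.9+[90,120],h)
for n,P,h in [("posts",[(299,138),(294,274)],.042),("base",[(234,48),(219,353)],.07),("card",[(319,158),(424,153),(427,219),(325,229)],.004),("plate",[(621,173),(602,306)],.042),("fin",[(664,247),(618,238)],.055),("pan",[(472,164),(451,261)],.028)]:
    w=f(P,h);print(n,np.round(w,3).tolist(),"len",np.linalg.norm(w[0]-w[1]).round(3))
im,d=ctrl.camera("top")
r=ctrl.outline_of("top","card")
for k in r[:3]:
    if abs(k["position"][0]-218)<8:
        b=cv2.boxPoints(cv2.minAreaRect(np.argwhere(k["region"])[:,::-1].astype(np.float32)));print(onplane("top",b,.004).round(3).tolist())
# tall things: depth based edges of tray
w=np.stack(np.meshgrid(np.arange(230,340),np.arange(165,230)),-1).reshape(-1,2)
p=world("top",w,d)
s=p[(p[:,2]>.032)&(p[:,2]<.048)];print("plate pts",len(s),cv2.minAreaRect(s[:,:2].astype(np.float32)*1000))
s=p[(p[:,2]>.05)&(p[:,2]<.062)];print("fin pts",s.round(3).tolist()[:12])
w=np.stack(np.meshgrid(np.arange(165,200),np.arange(155,225)),-1).reshape(-1,2)
p=world("top",w,d);s=p[(p[:,2]>.035)&(p[:,2]<.05)]
for sel in(s[s[:,1]<.25][:,:],):
    print("guides",len(s));
    for c in(s[s[:,0]>.555],s[s[:,0]<.555]):
        print(len(c),c.min(0).round(3),c.max(0).round(3), c[c[:,1]<c[:,1].min()+.008].mean(0).round(3))
E
```

```text
posts [[0.617, 0.166, 0.042], [0.475, 0.171, 0.042]] len 0.142
base [[0.707, 0.23, 0.07], [0.396, 0.242, 0.07]] len 0.311
card [[0.601, 0.15, 0.004], [0.605, 0.037, 0.004], [0.534, 0.034, 0.004], [0.525, 0.143, 0.004]] len 0.113
plate [[0.576, -0.17, 0.042], [0.438, -0.147, 0.042]] len 0.14
fin [[0.497, -0.211, 0.055], [0.507, -0.163, 0.055]] len 0.048
pan [[0.589, -0.014, 0.028], [0.487, 0.009, 0.028]] len 0.105
[[0.605, 0.152, 0.004], [0.609, 0.043, 0.004], [0.532, 0.04, 0.004], [0.529, 0.149, 0.004]]
plate pts 129 ((518.0831298828125, -110.37728881835938), (170.75428771972656, 158.84317016601562), 17.723066329956055)
fin pts [[0.514, -0.163, 0.053], [0.514, -0.166, 0.053], [0.514, -0.169, 0.053], [0.514, -0.172, 0.052], [0.51, -0.162, 0.058], [0.51, -0.165, 0.059], [0.51, -0.168, 0.06], [0.51, -0.172, 0.054], [0.51, -0.175, 0.055], [0.51, -0.178, 0.055], [0.51, -0.181, 0.056], [0.51, -0.183, 0.059]]
guides 210
109 [0.573 0.17  0.036] [0.656 0.244 0.05 ] [0.622 0.173 0.04 ]
101 [0.448 0.178 0.036] [0.528 0.249 0.049] [0.479 0.182 0.041]
```

Machine bay axis is about world +y (slightly +x). Three cards: small (235,248), middle-sized (218,185), large (321,275). The middle one measures 110x75 mm and lies in the path, so that is the one. Trays: purple (348,112) and bare aluminium (278,198); the aluminium one fits the description. The enlarged crop confirms both. I'll slide the card to world +x, since the small card and screwdriver are on the other side.

Call:
apply_moves(moves=[{"jaw":0,"offset":[-29.5,-48,0],"rot":[0,0,0]},{"jaw":0,"offset":[-29.5,-48,0],"rot":[0,0,0]},{"jaw":0,"offset":[-29.5,-48,0],"rot":[0,0,0]},{"jaw":0,"offset":[-29.5,-48,0],"rot":[0,0,0]},{"jaw":0,"offset":[-29.5,-48,0],"rot":[0,0,0]}])

```text
time_s: 1.62
eef_pos: [0.2612, 0.255, 0.2315]
eef_rot: [0.001, 0.188, 0.982, 0.0]
wrist_force: [1.5, -0.5, 0.8]
opening: 0.002
grasp_force: 0.0
```

```bash
cat >> h.py <<'E'
from scipy.spatial.transform import Rotation as Ro
def plan(t,phi=None):
    o=ctrl.get_obs();q=o["eef_rot"];R=Ro.from_quat([q[1],q[2],q[3],q[0]]);M=R.as_matrix()
    print("t",round(o["time_s"],2),"pos",o["eef_pos"].round(4),"phi",np.degrees(np.arctan2(M[1,1],M[0,1])).round(2),"tilt",M[:2,2].round(3),"F",o["wrist_force"].round(1),"open",round(o["opening"],3),"gf",round(o["grasp_force"],1))
    if t is not None:
        print("tool delta mm",(M.T@(np.array(t)-o["eef_pos"])*1000).round(1))
        if phi is not None: print("rotz deg",round(np.degrees(np.arctan2(M[1,1],M[0,1]))-phi,2))
E
python3 -c "
from h import *
plan([.568,.095,.1],-2.1)"
```

```text
t 1.62 pos [0.2612 0.255  0.2315] phi 68.29 tilt [0.001 0.   ] F [ 1.5 -0.5  0.8] open 0.002 gf 0.0
tool delta mm [-344.1  -35.2  131.8]
rotz deg 70.39
```

Call:
apply_moves(moves=[{"jaw":0,"offset":[-57,-6,0],"rot":[0,0,0]},{"jaw":0,"offset":[-57,-6,0],"rot":[0,0,0]},{"jaw":0,"offset":[-57,-6,0],"rot":[0,0,0]},{"jaw":0,"offset":[-57,-6,0],"rot":[0,0,0]},{"jaw":0,"offset":[-57,-6,0],"rot":[0,0,0]}])

```text
time_s: 2.25
eef_pos: [0.5164, 0.1217, 0.2314]
eef_rot: [0.0, 0.189, 0.982, 0.0]
wrist_force: [-0.3, 0.9, 1.3]
opening: 0.001
grasp_force: 0.0
```

Call:
apply_moves(moves=[{"jaw":0,"offset":[-55,-5,0],"rot":[0,0,0]},{"jaw":0,"offset":[0,0,30],"rot":[0,0,10]},{"jaw":0,"offset":[0,0,40],"rot":[0,0,10]},{"jaw":0,"offset":[0,0,40],"rot":[0,0,10]},{"jaw":0,"offset":[0,0,30],"rot":[0,0,10]}])

```text
time_s: 2.88
eef_pos: [0.5632, 0.0978, 0.0894]
eef_rot: [-0.001, 0.516, 0.857, -0.0]
wrist_force: [1.0, -0.1, -0.3]
opening: 0.001
grasp_force: 0.0
```

Call:
apply_moves(moves=[{"jaw":0,"offset":[0,0,20],"rot":[0,0,10]},{"jaw":0,"offset":[0,0,20],"rot":[0,0,10]},{"jaw":0,"offset":[0,0,15],"rot":[0,0,10]},{"jaw":0,"offset":[0,0,10],"rot":[0,0,0]},{"jaw":0,"offset":[0,0,0],"rot":[0,0,0]}])

```text
time_s: 3.5
eef_pos: [0.5635, 0.0979, 0.0256]
eef_rot: [-0.001, 0.717, 0.697, -0.0]
wrist_force: [-0.1, -0.9, 0.2]
opening: 0.0
grasp_force: 0.0
```

```bash
python3 -c "
from h import *
plan([.570,.095,.004],-2.1)
im,d=ctrl.camera('top');s=ctrl.camera('side')[0]
a=cv2.resize(im[140:240,150:280],None,fx=3,fy=3);b=cv2.resize(s[130:230,170:300],None,fx=3,fy=3)
cv2.imwrite('pics/c1.png',np.hstack([a,b])[:,:,::-1])"
```

```text
t 3.5 pos [0.5635 0.0979 0.0256] phi -1.57 tilt [-0.001  0.   ] F [-0.1 -0.9  0.2] open 0.0 gf 0.0
tool delta mm [-2.8  6.7 21.6]
rotz deg 0.53
```

View pics/c1.png

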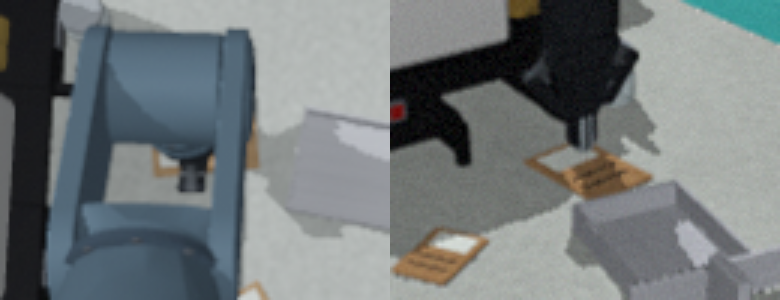

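The tips are above the card, near its middle. Lowering to contact.

Call:
apply_moves(moves=[{"jaw":0,"offset":[-2.5,6,8],"rot":[0,0,0]},{"jaw":0,"offset":[0,0,7],"rot":[0,0,0]},{"jaw":0,"offset":[0,0,4],"rot":[0,0,0]},{"jaw":0,"offset":[0,0,2],"rot":[0,0,0]},{"jaw":0,"offset":[0,0,0.5],"rot":[0,0,0]}])

```text
time_s: 4.22
eef_pos: [0.5697, 0.0953, 0.0046]
eef_rot: [-0.0, 0.718, 0.696, -0.0]
wrist_force: [0.1, 0.1, -0.7]
opening: -0.002
grasp_force: 0.0
```

Call:
apply_moves(moves=[{"jaw":0,"offset":[0,0,0.5],"rot":[0,0,0]},{"jaw":0,"offset":[0,0,0.5],"rot":[0,0,0]},{"jaw":0,"offset":[0,0,0.5],"rot":[0,0,0]},{"jaw":0,"offset":[0,0,0],"rot":[0,0,0]},{"jaw":0,"offset":[0,0,0],"rot":[0,0,0]}])

```text
time_s: 4.85
eef_pos: [0.5701, 0.0952, 0.0041]
eef_rot: [0.0, 0.718, 0.696, 0.0]
wrist_force: [-2.8, 0.4, 6.8]
opening: -0.003
grasp_force: 3.1
```

Call:
apply_moves(moves=[{"jaw":0,"offset":[0,0,0.5],"rot":[0,0,0]},{"jaw":0,"offset":[0,4,0],"rot":[0,0,0]},{"jaw":0,"offset":[0,8,0],"rot":[0,0,0]},{"jaw":0,"offset":[0,8,0],"rot":[0,0,0]},{"jaw":0,"offset":[0,8,0],"rot":[0,0,0]}])

```text
time_s: 5.48
eef_pos: [0.5978, 0.0945, 0.004]
eef_rot: [-0.0, 0.718, 0.696, -0.0]
wrist_force: [-6.4, 0.1, 11.7]
opening: -0.003
grasp_force: 5.8
```

Call:
apply_moves(moves=[{"jaw":0,"offset":[0,8,0],"rot":[0,0,0]},{"jaw":0,"offset":[0,8,0],"rot":[0,0,0]},{"jaw":0,"offset":[0,8,0],"rot":[0,0,0]},{"jaw":0,"offset":[0,4,0],"rot":[0,0,0]},{"jaw":0,"offset":[0,0,0],"rot":[0,0,0]}])

```text
time_s: 6.1
eef_pos: [0.6266, 0.0935, 0.0041]
eef_rot: [0.0, 0.718, 0.696, 0.0]
wrist_force: [-2.0, 0.2, 7.5]
opening: 0.002
grasp_force: 3.9
```

```bash
python3 -c "
from h import *
plan([.695,.095,.003],-2.1)
for c in('top','side'):
    im,d=ctrl.camera(c)
    for r in ctrl.outline_of(c,'card')[:4]:
        print(c,round(r['score'],2),r['position'],r['region'].sum(),onplane(c,r['position'],.004)[0].round(3))
cv2.imwrite('pics/c2.png',cv2.resize(im[130:270,170:370],None,fx=3,fy=3)[:,:,::-1])"
```

```text
t 6.1 pos [0.6266 0.0935 0.0041] phi -1.76 tilt [ 0.001 -0.   ] F [-2.   0.2  7.5] open 0.002 gf 3.9
tool delta mm [ 3.6 68.3  1.2]
rotz deg 0.34
top 0.88 [235.9, 252.0] 346 [0.36  0.04  0.004]
top 0.79 [320.6, 273.6] 1694 [ 0.29  -0.22   0.004]
top 0.72 [205.9, 171.4] 102 [0.611 0.131 0.004]
top 0.27 [111.3, 178.6] 13002 [0.592 0.427 0.004]
side 0.86 [214.1, 281.0] 2538 [ 0.286 -0.221  0.004]
side 0.75 [185.9, 216.6] 346 [0.366 0.036 0.004]
side 0.71 [251.5, 179.0] 352 [0.634 0.102 0.004]
side 0.19 [260.3, 216.5] 2242 [ 0.522 -0.082  0.004]
```

View pics/c2.png

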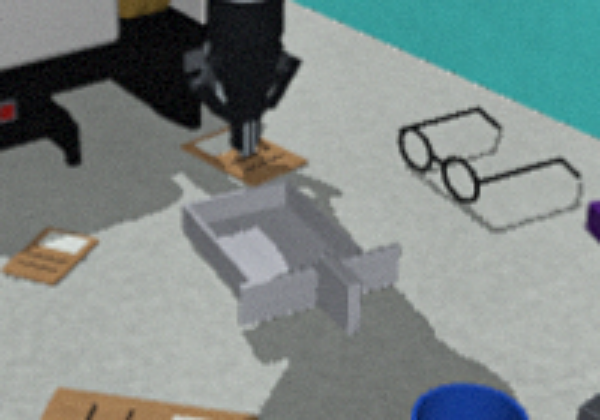

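The card follows the fingers (now about crop (250,155)). Dragging the rest of the way.

Call:
apply_moves(moves=[{"jaw":0,"offset":[0,6,0.2],"rot":[0,0,0]},{"jaw":0,"offset":[0,9,0],"rot":[0,0,0]},{"jaw":0,"offset":[0,9,0],"rot":[0,0,0]},{"jaw":0,"offset":[0,9,0],"rot":[0,0,0]},{"jaw":0,"offset":[0,9,0],"rot":[0,0,0]}])

```text
time_s: 6.92
eef_pos: [0.6681, 0.0924, 0.0041]
eef_rot: [-0.0, 0.718, 0.696, -0.0]
wrist_force: [-5.6, -0.5, 10.6]
opening: 0.002
grasp_force: 5.3
```

Call:
apply_moves(moves=[{"jaw":0,"offset":[0,9,0],"rot":[0,0,0]},{"jaw":0,"offset":[0,9,0],"rot":[0,0,0]},{"jaw":0,"offset":[0,7,0],"rot":[0,0,0]},{"jaw":0,"offset":[0,3,0],"rot":[0,0,0]},{"jaw":0,"offset":[0,0,0],"rot":[0,0,0]}])

```text
time_s: 7.55
eef_pos: [0.6965, 0.0914, 0.0041]
eef_rot: [0.0, 0.718, 0.696, 0.0]
wrist_force: [-3.1, -0.0, 6.8]
opening: -0.003
grasp_force: 4.0
```

Call:
apply_moves(moves=[{"jaw":0,"offset":[0,0,-4],"rot":[0,0,0]},{"jaw":0,"offset":[0,0,-30],"rot":[0,0,0]},{"jaw":0,"offset":[0,0,-40],"rot":[0,0,0]},{"jaw":0.5,"offset":[0,0,-40],"rot":[0,0,0]},{"jaw":0.5,"offset":[-20,-20,-20],"rot":[0,0,0]}])

```text
time_s: 8.18
eef_pos: [0.6771, 0.0726, 0.1398]
eef_rot: [0.002, 0.717, 0.697, 0.002]
wrist_force: [-0.7, -1.4, -0.7]
opening: 0.421
grasp_force: 0.0
```

```bash
python3 -c "
from h import *
plan([.502,-.195,.14],-10.6)
c='side'
im,d=ctrl.camera(c)
for r in ctrl.outline_of(c,'card')[:4]:
    b=cv2.boxPoints(cv2.minAreaRect(np.argwhere(r['region'])[:,::-1].astype(np.float32)))
    print(c,round(r['score'],2),r['position'],r['region'].sum(),onplane(c,r['position'],.004)[0].round(3),onplane(c,cv2.approxPolyDP(max(cv2.findContours(r['region'].astype(np.uint8),0,1)[0],key=cv2.contourArea),3,True)[:,0].astype(float),.004).round(3).tolist())
"
```

```text
t 8.18 pos [0.6771 0.0726 0.1398] phi -1.67 tilt [ 0.005 -0.   ] F [-0.7 -1.4 -0.7] open 0.421 gf 0.0
tool delta mm [-272.6 -167.3   -1.1]
rotz deg 8.93
side 0.83 [214.5, 277.5] 2607 [ 0.293 -0.212  0.004] [[0.206, -0.188, 0.004], [0.202, -0.2, 0.004], [0.299, -0.309, 0.004], [0.379, -0.242, 0.004], [0.284, -0.126, 0.004]]
side 0.65 [267.6, 173.7] 410 [0.697 0.1   0.004] [[0.656, 0.137, 0.004], [0.659, 0.034, 0.004], [0.726, 0.041, 0.004], [0.729, 0.137, 0.004]]
side 0.61 [183.1, 212.9] 351 [0.369 0.057 0.004] [[0.413, 0.042, 0.004], [0.393, 0.083, 0.004], [0.327, 0.045, 0.004], [0.346, 0.001, 0.004]]
```

Call:
apply_moves(moves=[{"jaw":0.7,"offset":[-45.5,-28,0],"rot":[0,0,0]},{"jaw":0.7,"offset":[-45.5,-28,0],"rot":[0,0,0]},{"jaw":0.7,"offset":[-45.5,-28,0],"rot":[0,0,0]},{"jaw":0.7,"offset":[-45.5,-28,0],"rot":[0,0,0]},{"jaw":0.7,"offset":[-45.5,-28,0],"rot":[0,0,0]}])

```text
time_s: 8.9
eef_pos: [0.5272, -0.152, 0.1359]
eef_rot: [-0.0, 0.718, 0.696, -0.0]
wrist_force: [0.2, -0.6, -0.4]
opening: 0.698
grasp_force: 0.0
```

Call:
apply_moves(moves=[{"jaw":0.7,"offset":[-45.5,-28,0],"rot":[0,0,9]},{"jaw":0.7,"offset":[0,0,20],"rot":[0,0,0]},{"jaw":0.7,"offset":[0,0,20],"rot":[0,0,0]},{"jaw":0.7,"offset":[0,0,20],"rot":[0,0,0]},{"jaw":0.7,"offset":[0,0,0],"rot":[0,0,0]}])

```text
time_s: 9.52
eef_pos: [0.4975, -0.1946, 0.0744]
eef_rot: [-0.002, 0.77, 0.638, -0.001]
wrist_force: [-0.2, -0.1, -0.3]
opening: 0.702
grasp_force: 0.0
```

```bash
python3 -c "
from h import *
plan([.502,-.195,.016],-10.6)
a=ctrl.camera('side')[0];
print(proj('side',[[.502,-.195,.055],[.497,-.211,.055],[.507,-.163,.055]]).round(1))
cv2.imwrite('pics/c3.png',cv2.resize(a[150:290,190:360],None,fx=4,fy=4)[:,:,::-1])"
```

```text
t 9.53 pos [ 0.4975 -0.1946  0.0744] phi -10.77 tilt [-0.004  0.003] F [-0.2 -0.1 -0.3] open 0.702 gf 0.0
tool delta mm [ 0.3  4.7 58.4]
rotz deg -0.17
[[283.9 221.4]
 [286.9 225.1]
 [276.7 214.9]]
```

View pics/c3.png

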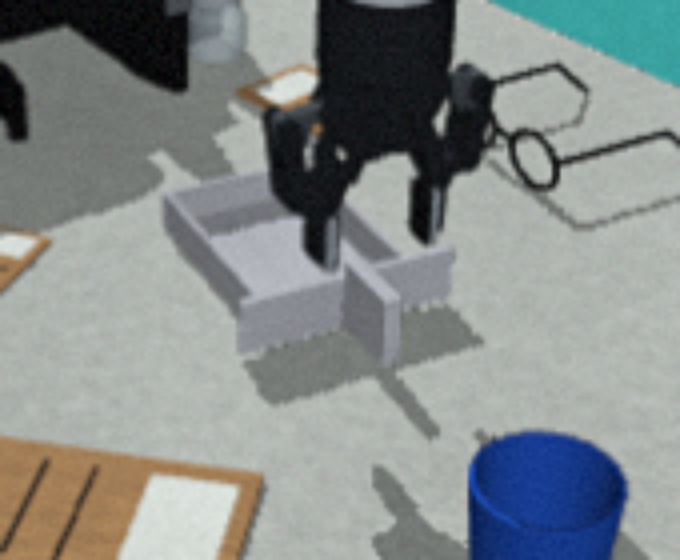

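Fin runs from crop (345,262) to (392,295), matching the estimate; the open fingers straddle it. Descending.

Call:
apply_moves(moves=[{"jaw":0.7,"offset":[0,4.5,8],"rot":[0,0,0]},{"jaw":0.7,"offset":[0,0,15],"rot":[0,0,0]},{"jaw":0.7,"offset":[0,0,15],"rot":[0,0,0]},{"jaw":0.7,"offset":[0,0,12],"rot":[0,0,0]},{"jaw":0.7,"offset":[0,0,7],"rot":[0,0,0]}])

```text
time_s: 10.2
eef_pos: [0.5028, -0.1962, 0.0183]
eef_rot: [-0.001, 0.77, 0.638, -0.0]
wrist_force: [-0.2, -0.5, 0.2]
opening: 0.7
grasp_force: 0.0
```

Call:
apply_moves(moves=[{"jaw":0.1,"offset":[0,0,0],"rot":[0,0,0]},{"jaw":0.1,"offset":[0,0,0],"rot":[0,0,0]},{"jaw":0.1,"offset":[0,0,0],"rot":[0,0,0]},{"jaw":0.1,"offset":[0,0,0],"rot":[0,0,0]},{"jaw":0.1,"offset":[0,0,0],"rot":[0,0,0]}])

```text
time_s: 10.82
eef_pos: [0.504, -0.197, 0.0203]
eef_rot: [0.001, 0.77, 0.638, 0.0]
wrist_force: [1.7, -0.9, 3.6]
opening: 0.132
grasp_force: 59.0
```

```bash
python3 -c "
from h import *
plan([.546,.132,.016],-2.1)
a=ctrl.camera('side')[0];
cv2.imwrite('pics/c4.png',cv2.resize(a[130:290,160:360],None,fx=4,fy=3.75)[:,:,::-1])"
```

```text
t 10.82 pos [ 0.504  -0.197   0.0203] phi -10.76 tilt [ 0.001 -0.001] F [ 1.7 -0.9  3.6] open 0.132 gf 59.0
tool delta mm [331.  -20.2   4. ]
rotz deg -8.66
```

View pics/c4.png

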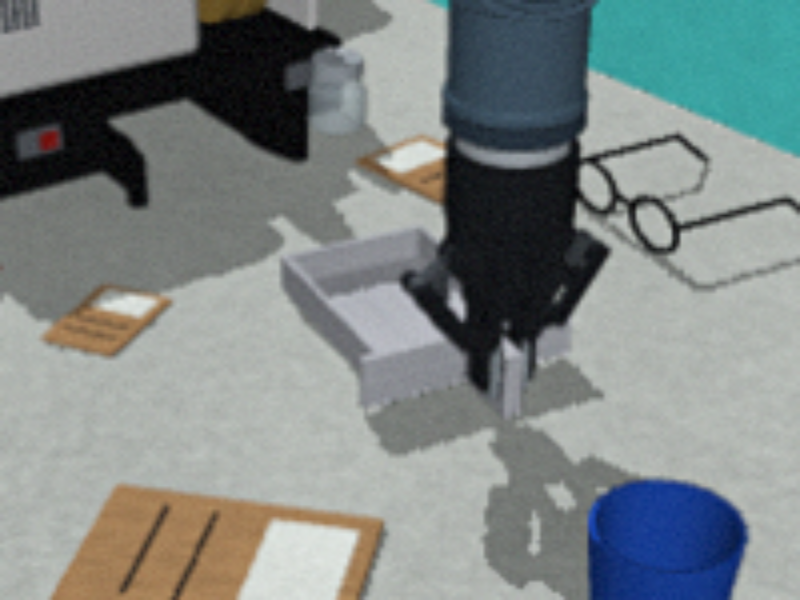

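Gripped (opening ≈ 11–12 mm = fin). Aligning while moving forward.

Call:
apply_moves(moves=[{"jaw":0.1,"offset":[12.6,5.2,0],"rot":[0,0,-1.75]},{"jaw":0.1,"offset":[12.6,5.2,0],"rot":[0,0,-1.75]},{"jaw":0.1,"offset":[12.6,5.2,0],"rot":[0,0,-1.75]},{"jaw":0.1,"offset":[12.6,5.2,0],"rot":[0,0,-1.75]},{"jaw":0.1,"offset":[12.6,5.2,0],"rot":[0,0,-1.75]}])

```text
time_s: 11.5
eef_pos: [0.5377, -0.1385, 0.0202]
eef_rot: [0.001, 0.719, 0.695, -0.0]
wrist_force: [-2.1, -5.9, 3.0]
opening: 0.13
grasp_force: 59.4
```

Call:
apply_moves(moves=[{"jaw":0.1,"offset":[20,0,0],"rot":[0,0,0]},{"jaw":0.1,"offset":[20,0,0],"rot":[0,0,0]},{"jaw":0.1,"offset":[15,0,0],"rot":[0,0,0]},{"jaw":0.1,"offset":[5,0,0],"rot":[0,0,0]},{"jaw":0.1,"offset":[0,0,0],"rot":[0,0,0]}])

```text
time_s: 12.12
eef_pos: [0.5397, -0.0772, 0.0202]
eef_rot: [0.001, 0.719, 0.695, 0.0]
wrist_force: [-0.3, -0.7, 5.4]
opening: 0.133
grasp_force: 59.6
```

```bash
python3 -c "
from h import *
plan([.546,.132,.02],-2.1)
a=ctrl.camera('top')[0];b=ctrl.camera('side')[0]
cv2.imwrite('pics/c5.png',np.vstack([cv2.resize(a[150:235,160:330],None,fx=4,fy=3.5),cv2.resize(b[140:230,160:330],None,fx=4,fy=3.3)])[:,:,::-1])"
```

```text
t 12.12 pos [ 0.5397 -0.0772  0.0202] phi -1.97 tilt [ 0.001 -0.   ] F [-0.3 -0.7  5.4] open 0.133 gf 59.6
tool delta mm [ 2.093e+02 -9.000e-01  1.000e-01]
rotz deg 0.13
```

View pics/c5.png

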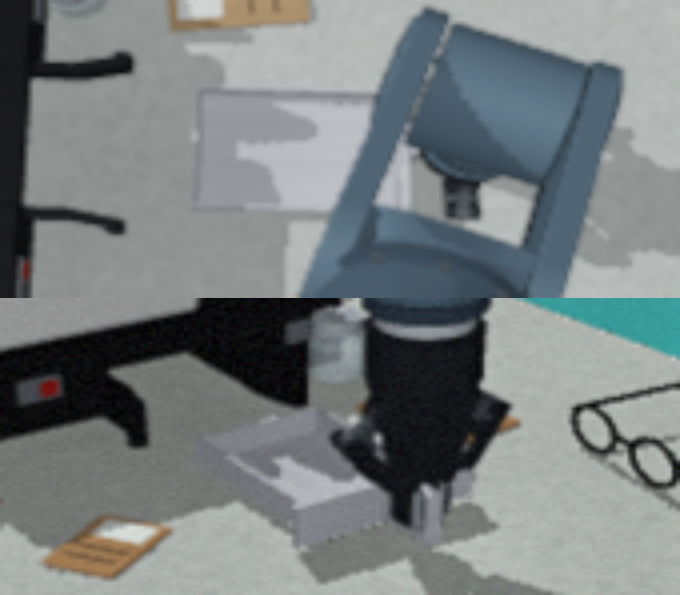

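```bash
python3 -c "
from h import *
f=lambda P,h:onplane('top',np.array(P)/[4,3.5]+[160,150],h)
u=np.array([.037,.9993]);n=np.array([-.9993,.037])
for nm,P,h in [('pan',[(197,90),(193,210)],.028),('post',[(131,63),(123,227)],.042),('base',[(40,60),(32,215)],.042)]:
    w=f(P,h)[:,:2];m=w.mean(0);print(nm,w.round(4).tolist(),'mid',m.round(4),'lat',((m-[.5397,-.0772])@n*1000).round(1),'along',((m-[.5397,-.0772])@u*1000).round(1),'axis',np.round((w[1]-w[0])[1]/np.linalg.norm(w[1]-w[0]),3), np.linalg.norm(w[1]-w[0]))
"
```

```text
pan [[0.5935, 0.1186], [0.4887, 0.1219]] mid [0.5411 0.1202] lat 5.9 along 197.3 axis 0.031 0.10488043011282411
post [[0.6156, 0.1672], [0.474, 0.1729]] mid [0.5448 0.17  ] lat 4.0 along 247.2 axis 0.041 0.14176045801673212
base [[0.6191, 0.2361], [0.485, 0.241]] mid [0.5521 0.2386] lat -0.7 along 316.0 axis 0.037 0.13412986219895456
```

```bash
python3 -c "
from h import *
im=ctrl.camera('top')[0];g=im.mean(2)
u=np.array([.037,.9993]);n=np.array([-.9993,.037])
L=lambda px,h:((onplane('top',px,h)[0,:2]-[.5397,-.0772])@np.c_[n,u]*1000).round(1)
for c in range(172,196,2):
    out=[]
    for a,b in((158,178),(203,223)):
        r=np.arange(a,b);w=np.clip(100-g[a:b,c],0,None)
        if w.sum()>60: out.append(L([c,(w*r).sum()/w.sum()],.042))
    print(c,out, 'mid',np.mean(out,0) if len(out)==2 else '')
for c in range(212,245,6):
    col=g[165:225,c]; print(c,col[4:16].astype(int),col[38:52].astype(int))
d=np.abs(np.diff(g[188:198].mean(0)))[200:216];print('front',g[188:198].mean(0)[200:216].astype(int))
"
```

```text
172 [array([-60.3, 309.6]), array([ 64.1, 304.1])] mid [  1.9  306.85]
174 [array([-60.3, 303.5]), array([ 63.8, 298.1])] mid [  1.75 300.8 ]
176 [array([-59.8, 297.4]), array([ 63.9, 292.1])] mid [  2.05 294.75]
178 [array([-59.9, 291.4]), array([ 64.7, 286.1])] mid [  2.4  288.75]
180 [array([-60.3, 285.3]), array([ 65.8, 280. ])] mid [  2.75 282.65]
182 [array([-61.4, 279.3]), array([ 67., 274.])] mid [  2.8  276.65]
184 [array([-62.6, 273.3]), array([ 68.4, 268. ])] mid [  2.9  270.65]
186 [array([-63.5, 267.3]), array([ 70.7, 261.9])] mid [  3.6 264.6]
188 [array([-65.2, 261.3]), array([ 73.3, 255.8])] mid [  4.05 258.55]
190 [array([-67.5, 255.4]), array([ 73.8, 249.8])] mid [  3.15 252.6 ]
192 [array([-67. , 249.3])] mid 
194 [] mid 
212 [145 147 148 146 145 148 131 130 149 155 156 156] [152 153 152 152 152 151 137 138 146 146 145 144 145 146]
218 [185 185 186 185 185 184 158 127 144 155 155 156] [152 153 152 153 152 150 137 139 146 147 146 145 144 144]
224 [183 184 185 184 182 183 166 138 145 154 155 155] [153 154 153 153 153 169 162 148 148 147 146 146 145 143]
230 [183 182 180 180 182 184 176 148 145 155 178 185] [190 191 183 178 177 181 176 151 141 145 146 145 144 144]
236 [181 182 186 187 188 188 178 140 138 155 179 191] [192 193 191 191 191 190 180 154 144 148 170 181 182 183]
242 [184 184 185 186 185 186 188 153 138 155 178 190] [193 194 192 193 192 191 190 158 127 127 121 122 120 116]
front [145 145 144 145 145 144 145 149 152 138 140 151 151 151 151 151]
```

Call:
apply_moves(moves=[{"jaw":0.1,"offset":[8,0.8,0],"rot":[0,0,0.5]},{"jaw":0.1,"offset":[10,0,0],"rot":[0,0,0]},{"jaw":0.1,"offset":[10,0,0],"rot":[0,0,0]},{"jaw":0.1,"offset":[10,0,0],"rot":[0,0,0]},{"jaw":0.1,"offset":[10,0,0],"rot":[0,0,0]}])

```text
time_s: 12.9
eef_pos: [0.5426, -0.0304, 0.0203]
eef_rot: [0.001, 0.722, 0.691, -0.0]
wrist_force: [1.1, -6.5, 5.0]
opening: 0.135
grasp_force: 59.5
```

Call:
apply_moves(moves=[{"jaw":0.1,"offset":[9,0,0],"rot":[0,0,0]},{"jaw":0.1,"offset":[9,0,0],"rot":[0,0,0]},{"jaw":0.1,"offset":[9,0,0],"rot":[0,0,0]},{"jaw":0.1,"offset":[9,0,0],"rot":[0,0,0]},{"jaw":0.1,"offset":[9,0,0],"rot":[0,0,0]}])

```text
time_s: 13.52
eef_pos: [0.5446, 0.0146, 0.0203]
eef_rot: [0.001, 0.722, 0.691, -0.0]
wrist_force: [-0.3, -6.1, 4.6]
opening: 0.129
grasp_force: 59.5
```

```bash
python3 -c "
from h import *
plan([.546,.132,.02],-2.1)
im=ctrl.camera('top')[0];g=im.mean(2)
for c in range(178,214,4):
    print(c,g[165:181,c].astype(int),g[203:218,c].astype(int))
"
```

```text
t 13.53 pos [0.5446 0.0146 0.0203] phi -2.5 tilt [ 0.001 -0.002] F [-0.3 -6.1  4.6] open 0.129 gf 59.5
tool delta mm [117.4  -3.7   0. ]
rotz deg -0.4
178 [142 142 114  41  25  23  18  74 127 146 148 148 146 146 148 148] [132 130 127 141 135 140 112  50  28  27 111 137 139 140 140]
182 [144 123  69  25  25  21  14 115 132 121 142 153 154 154 152 151] [151 152 151 149 136 135 141 103  43  28  43 120 140 141 142]
186 [140 104  27  26  21  15  51 121 137 126 142 153 154 154 152 151] [151 152 151 149 135 135 143 144 106  44  29  44  66 117 140]
190 [ 46  26  26  24  18  14 115 147 138 122 137 153 154 154 153 152] [151 152 151 150 142 135 139 144 144 114  55  27  34  57 123]
194 [144 146 139 138 146 144 144 144 140 122 136 152 154 154 153 152] [151 151 151 151 143 136 140 143 142 143 142 143 144 142 143]
198 [147 146 146 147 149 151 151 149 147 126 134 153 154 154 153 153] [152 152 152 151 150 135 135 141 142 143 142 144 146 146 144]
202 [148 148 148 148 147 148 148 145 147 127 126 150 154 153 153 153] [153 153 154 152 151 134 139 147 141 139 135 134 129 122 116]
206 [148 148 148 147 148 148 145 146 149 132 132 150 154 153 153 153] [111 106 102 100 100 101 101 101 101 101 103 104 106 107 109]
210 [166 142 143 144 144 146 147 146 149 133 123 145 154 153 154 153] [100 101 101 101 101 100 101 101 101 101 100  97  95  91  88]
```

Tray is centred between the guides (mid row 190.9 on both) and aligned. Pushing in.

Call:
apply_moves(moves=[{"jaw":0.1,"offset":[9,0,0],"rot":[0,0,0]},{"jaw":0.1,"offset":[9,0,0],"rot":[0,0,0]},{"jaw":0.1,"offset":[9,0,0],"rot":[0,0,0]},{"jaw":0.1,"offset":[9,0,0],"rot":[0,0,0]},{"jaw":0.1,"offset":[9,0,0],"rot":[0,0,0]}])

```text
time_s: 14.2
eef_pos: [0.5465, 0.0594, 0.0202]
eef_rot: [0.001, 0.722, 0.691, -0.0]
wrist_force: [0.1, -7.4, 6.6]
opening: 0.134
grasp_force: 59.7
```

Call:
apply_moves(moves=[{"jaw":0.1,"offset":[9,0,0],"rot":[0,0,0]},{"jaw":0.1,"offset":[9,0,0],"rot":[0,0,0]},{"jaw":0.1,"offset":[9,0,0],"rot":[0,0,0]},{"jaw":0.1,"offset":[9,0,0],"rot":[0,0,0]},{"jaw":0.1,"offset":[9,0,0],"rot":[0,0,0]}])

```text
time_s: 14.82
eef_pos: [0.5485, 0.1044, 0.0203]
eef_rot: [0.001, 0.722, 0.691, -0.0]
wrist_force: [-0.1, -6.8, 6.7]
opening: 0.135
grasp_force: 59.8
```

No side contact. Now the last ~27 mm, slowing.

Call:
apply_moves(moves=[{"jaw":0.1,"offset":[6,0,0],"rot":[0,0,0]},{"jaw":0.1,"offset":[5,0,0],"rot":[0,0,0]},{"jaw":0.1,"offset":[4,0,0],"rot":[0,0,0]},{"jaw":0.1,"offset":[3,0,0],"rot":[0,0,0]},{"jaw":0.1,"offset":[2,0,0],"rot":[0,0,0]}])

```text
time_s: 15.45
eef_pos: [0.5493, 0.1242, 0.0203]
eef_rot: [0.001, 0.722, 0.692, -0.0]
wrist_force: [-0.1, -8.6, 6.7]
opening: 0.133
grasp_force: 59.9
```

Call:
apply_moves(moves=[{"jaw":0.1,"offset":[2,0,0],"rot":[0,0,0]},{"jaw":0.1,"offset":[1,0,0],"rot":[0,0,0]},{"jaw":0.1,"offset":[1,0,0],"rot":[0,0,0]},{"jaw":0.1,"offset":[1,0,0],"rot":[0,0,0]},{"jaw":0.1,"offset":[1,0,0],"rot":[0,0,0]}])

```text
time_s: 16.08
eef_pos: [0.5496, 0.13, 0.0203]
eef_rot: [0.001, 0.722, 0.691, -0.0]
wrist_force: [-0.6, -7.5, 7.4]
opening: 0.134
grasp_force: 59.9
```

Call:
apply_moves(moves=[{"jaw":0.1,"offset":[1,0,0],"rot":[0,0,0]},{"jaw":0.1,"offset":[1,0,0],"rot":[0,0,0]},{"jaw":0.1,"offset":[1,0,0],"rot":[0,0,0]},{"jaw":0.1,"offset":[0.7,0,0],"rot":[0,0,0]},{"jaw":0.1,"offset":[0,0,0],"rot":[0,0,0]}])

```text
time_s: 16.7
eef_pos: [0.5498, 0.1336, 0.0203]
eef_rot: [0.001, 0.722, 0.692, -0.0]
wrist_force: [0.3, -8.0, 6.3]
opening: 0.13
grasp_force: 59.8
```

Call:
apply_moves(moves=[{"jaw":0.1,"offset":[0.7,0,0],"rot":[0,0,0]},{"jaw":0.1,"offset":[0.7,0,0],"rot":[0,0,0]},{"jaw":0.1,"offset":[0.7,0,0],"rot":[0,0,0]},{"jaw":0.1,"offset":[0.7,0,0],"rot":[0,0,0]},{"jaw":0.1,"offset":[0,0,0],"rot":[0,0,0]}])

```text
time_s: 17.32
eef_pos: [0.5497, 0.1336, 0.0203]
eef_rot: [0.002, 0.722, 0.692, -0.002]
wrist_force: [-2.0, -21.5, 9.1]
opening: 0.134
grasp_force: 60.2
```

Call:
apply_moves(moves=[{"jaw":0.1,"offset":[0.7,0,0],"rot":[0,0,0]},{"jaw":0.1,"offset":[0,0,0],"rot":[0,0,0]},{"jaw":0.1,"offset":[0,0,0],"rot":[0,0,0]},{"jaw":0.1,"offset":[0,0,0],"rot":[0,0,0]},{"jaw":0.1,"offset":[0,0,0],"rot":[0,0,0]}])

```text
time_s: 17.95
eef_pos: [0.5498, 0.1336, 0.0203]
eef_rot: [0.002, 0.722, 0.691, -0.003]
wrist_force: [-2.4, -24.7, 9.8]
opening: 0.135
grasp_force: 60.3
```

```bash
python3 -c "
from h import *
plan(None);print(ctrl.get_obs()['torque'])
im=ctrl.camera('side')[0]
cv2.imwrite('pics/c6.png',cv2.resize(im[120:220,160:290],None,fx=6,fy=6)[:,:,::-1])"
```

```text
t 17.95 pos [0.5498 0.1336 0.0203] phi -2.5 tilt [-0.001 -0.007] F [ -2.4 -24.7   9.8] open 0.135 gf 60.3
[-3.09565322  0.27922961  0.14579205]
```

View pics/c6.png

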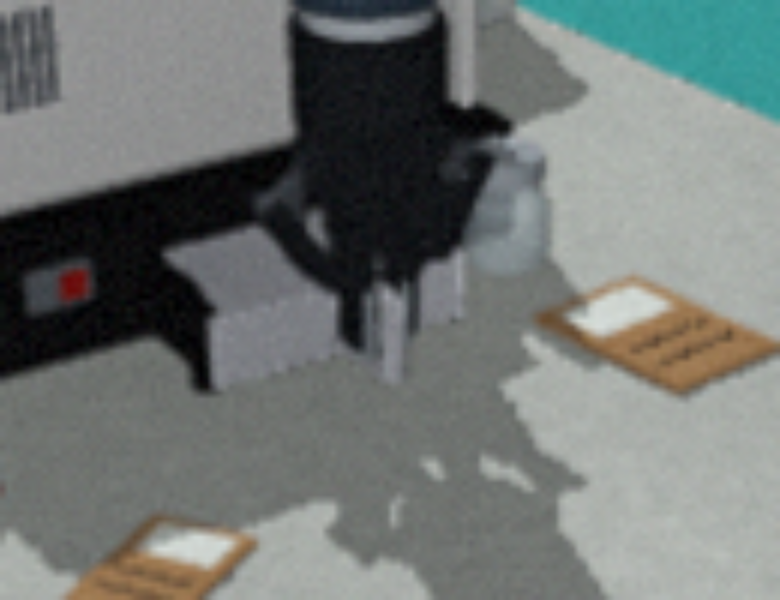

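Plate is up against the posts; the yaw torque is near zero (0.15 Nm at 25 N), so both posts carry it. Releasing and lifting.

Call:
apply_moves(moves=[{"jaw":0.45,"offset":[0,0,0],"rot":[0,0,0]},{"jaw":0.45,"offset":[0,0,0],"rot":[0,0,0]},{"jaw":0.45,"offset":[0,0,0],"rot":[0,0,0]},{"jaw":0.45,"offset":[0,0,0],"rot":[0,0,0]},{"jaw":0.45,"offset":[0,0,0],"rot":[0,0,0]}])

```text
time_s: 18.62
eef_pos: [0.5493, 0.1388, 0.0195]
eef_rot: [-0.0, 0.722, 0.692, -0.0]
wrist_force: [0.0, 0.8, 0.4]
opening: 0.453
grasp_force: 0.0
```

Call:
apply_moves(moves=[{"jaw":0.45,"offset":[0,0,-10],"rot":[0,0,0]},{"jaw":0.45,"offset":[0,0,-20],"rot":[0,0,0]},{"jaw":0.45,"offset":[0,0,-25],"rot":[0,0,0]},{"jaw":0.45,"offset":[0,0,-25],"rot":[0,0,0]},{"jaw":0.45,"offset":[0,0,-40],"rot":[0,0,0]}])

```text
time_s: 19.25
eef_pos: [0.5488, 0.1385, 0.1412]
eef_rot: [-0.0, 0.722, 0.691, -0.0]
wrist_force: [1.2, 0.7, 0.3]
opening: 0.451
grasp_force: 0.0
```

Call:
apply_moves(moves=[{"jaw":0.45,"offset":[-40,0,0],"rot":[0,0,0]},{"jaw":0.45,"offset":[-60,0,0],"rot":[0,0,0]},{"jaw":0.45,"offset":[-60,0,0],"rot":[0,0,0]},{"jaw":0.45,"offset":[-60,0,0],"rot":[0,0,0]},{"jaw":0.45,"offset":[-40,0,0],"rot":[0,0,0]}])

```text
time_s: 19.88
eef_pos: [0.5382, -0.1241, 0.1417]
eef_rot: [0.001, 0.723, 0.691, 0.0]
wrist_force: [-0.2, 0.1, -0.2]
opening: 0.452
grasp_force: 0.0
```

```bash
python3 -c "
from h import *
plan(None)
a=ctrl.camera('top')[0];b=ctrl.camera('side')[0]
cv2.imwrite('pics/c7.png',np.hstack([cv2.resize(a[140:240,160:240],None,fx=5,fy=5),cv2.resize(b[130:230,180:260],None,fx=5,fy=5)])[:,:,::-1])"
```

```text
t 19.88 pos [ 0.5382 -0.1241  0.1417] phi -2.61 tilt [ 0.002 -0.001] F [-0.2  0.1 -0.2] open 0.452 gf 0.0
```

View pics/c7.png

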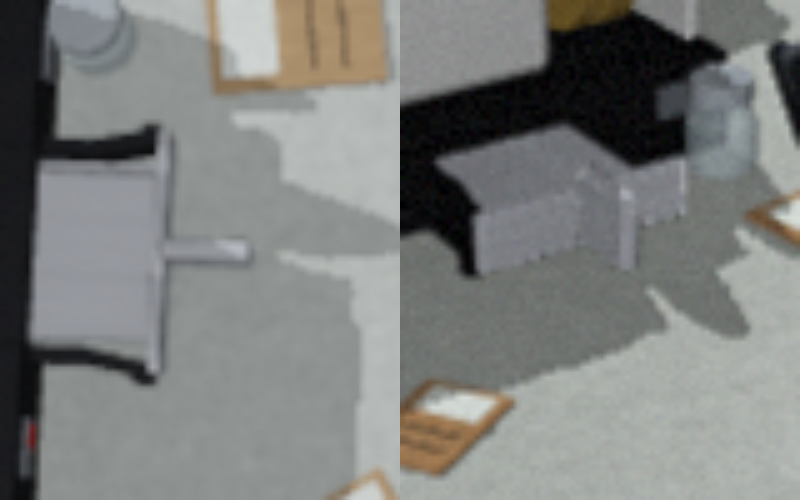

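The tray's plate sits against both posts, at top-crop (160,130) and (152,375). The card (bottom edge row 92) is well clear of the plate's path (row 125), and the gripper is clear of everything.

```bash
python3 -c "
from bench import ctrl
print(ctrl.hand_in())"
```

```text
the job is handed in; nothing more can be done
None
```

The job is handed in: the card was slid flat out to the right (world +x), clear of the tray's path. The tray was then pushed in until its front plate met both guide posts and released, and no other objects were touched.

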